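Press the proud bin home and snap the organiser shut

ROBOT

A 6-joint arm with a two-finger parallel gripper is mounted at the origin on a cart in front of the work surface, level with it; the furniture and walls round the work are solid. World frame = base frame: x ahead of the robot, y to its left, z up, the work surface at z = 0. Lengths are in mm, angles in rad, forces in N, time in s.
With the tool pointing down it reaches from about 275 to 825 mm from the base axis. Payload 4.9 kg.
Tool frame: the origin (TCP) lies at the very end of the fingers, on their centre line; the grasp point (between the pads) lies 19 mm behind it; z points along the fingers, y is the line along which they close (so a half turn about z gives the same grasp; the last joint's range is limited). The gripper opens to 85 mm and grips with 20 to 120 N. Pads are 22 mm wide; open, the fingers measure 114 mm over their backs; the gripper's body (76 mm by 85 mm) begins 54 mm behind the grasp point. The pads swing forward as they close: fully open they stand 13 mm farther back than shut.
Start: joints at [0.969, 0.326, -0.193, 1.052, 0, 1.437], TCP at [248.006, 490.929, 231.281] pointing down, gripper open.
Joint ranges: [-2.65, 2.65], [-0.97, 1.79], [-1.3, 1.35], [-1.93, 2.1], [-1.47, 1.37], [-3.14, 3.14]. Speed limits (rad/s): [2.57, 2.57, 3.14, 3.14, 3.14, 3.14].

INTERFACE

Orientations are given as [roll, pitch, yaw] about the fixed x, y, z axes, in that order (R = Rz(yaw) Ry(pitch) Rx(roll)).
In Python, from bench import bot, solve_ik, imaging gives the robot as it stands. Calls block until the motion is done:
- bot.move_ptp(position, orientation): joint-space move of the TCP to a pose.
- bot.movel(position, rot=None, max_speed=150, threshold=None): straight line of the TCP; rot=None keeps the orientation; max_speed is the mean speed in mm/s. With threshold (N) it stops when the force on the tool has changed by that much, and returns True; else False.
- bot.move_j(angles): joint-space move.
- bot.grip(opening, effort=None): opening from 0.0 (shut) to 1.0 (fully open); effort is the grip in N (None keeps the last); returns when the fingers have stopped.
- bot.dwell(seconds).
- solve_ik(position, orientation): joint angles nearest the present ones, or None.
- bot.get_state(): the state.
- imaging.capture(name): name is "side" or "top"; returns the picture (384x512x3 uint8, blue, green, red); there is no depth.
- imaging.camera_model(name): a dict with "K" (3x3 intrinsics, pixels), "position" and "rotation" of the camera in the world. Camera axes: x right, y up, looking along -z (the intrinsics and any distortion apply to the point x, -y, -z); pixel columns grow to the right and rows downward; lengths in mm; the calibration is good to about 2 mm. A picture is of the moment at which its call begins. camera_model takes no time and is no camera call.
A pose or a line that the arm cannot do raises bot.IKError and nothing moves.
- bot.sign_off(): hands the job in; it is judged then, once.
The state is a dict: "t": time; "qpos": joint angles; "joint_velocities": joint speeds; "effort": joint torques, N m; "tcp_pos": TCP position; "orientation": TCP orientation; "contact_force": force on the tool from outside, world axes, zero at the start; "wrist_torque": the same for the moment, N m; "opening": opening from 0.0 (shut) to 1.0 (fully open); "gripper_force": force on a finger pad.
Only numpy, scipy, OpenCV 4.12 (cv2) and the standard library are available. Lean on these libraries where they do the work, as an engineer would, in place of code of your own. Each camera call takes 0.05 s, during which the arm holds its last target. There are 200 camera calls.

TASK

One of the three bins in the open parts organiser is standing proud on its clips, in the way of the lid. With the lid still open, press that bin straight down until it snaps fully home and level; then swing the lid over and press its front edge down until both catches snap and it is fully shut. Leave the other bins in their places and do not shift the wax tin, glue bottle or small blue carton nearby.

Things in the scene. Friction and masses are not known exactly. Their poses are not given: they have to be found in the camera images.
- organiser: Black plastic parts organiser fixed on the bench, 150 (x) x 250 (y) x 58 mm high without lid, walls and floor 4 mm. Origin: centre of its underside. -x is the front (orange carrying handle 22 mm up, out to 29 mm), +x the back with the lid's hinge, z up. Three cells side by side along y (pitch 80.7 mm) hold one bin each; a sprung clip in each cell's front and back wall holds the bin.
- bin_red: Red bin of bolts, 133 (x) x 74 (y) x 51 mm high, loose, in any cell. Origin: centre of underside, axes as organiser's. Thumb pad (30 mm round) on its middle web, level with the rim, 51 mm above the origin. Home: origin 4 mm above the organiser's underside; proud on its clips: about 12 mm higher. Up to about 12 N on the pad: one end snaps home, then the other; pressed at one end, only that end.
- bin_yellow: Yellow open bin of wooden dowels, same shape, sizes and origin as the red one.
- bin_blue: Blue open bin of brass hinges, same shape, sizes and origin as the red one.
- lid (a joint): Lid angle in rad: 0 shut, grows as it opens up and back; starts open at 1.6 to 1.9, stop at 2.0. Stiff hinge: it stays at any angle, 2 to 3 N at the front edge moves it. Flat panel 162 x 256 x 12 mm, black frame, clear window. Two orange tabs at its front meet sprung catches in the organiser's front wall at about 0.08; about 11 N down at the front edge then snaps it shut, and it stays.
- lid_hinge (a point): Middle of the lid's hinge axis, which runs along the organiser's y, 80 mm behind its centre and 62 mm above its underside. Shut, the lid reaches from 4 to 166 mm in front of this axis (a thumb lip at the middle to 175 mm), and from 3 mm below to 8.5 mm above it.
- lid_front (a point): Point on the lid's outer face (its top when shut), middle of the front edge, 16 mm in from the edge: 150 mm from the hinge axis along the lid and 8.5 mm above the axis when shut. Where to push and press.
- wax_tin: Round tin with dark green label and pale lid, 71 mm across, 74 mm high, loose bystander. Origin: centre of its underside.
- glue_small: Pale glue bottle with green label band and red cap, 60 mm across, 162 mm tall, standing, loose bystander. Origin: centre of its underside.
- brad_box: Small blue carton, 57 x 92 x 41 mm, loose bystander. Origin: centre of its underside.

How it is judged:
By the outcome, as a careful person would: the job done as asked, in the order asked, and still so for the second after the job is handed in, with the robot touching nothing.
It also fails if it takes over 48 s, if anything falls off the work surface, if the arm or the gripper's body presses on something with over 40 N, if the wrist force passes 120 N, or if a joint passes its speed limit or range.

## Working session

There is one attempt and no reset: what is moved stays moved. The work goes in short steps, each a Python script; the robot and the scene stay as the last script left them, time stands still between calls to the robot, and variables do not carry over. Pictures are saved under pics/ and viewed, at most 10 in all, crops included, and the job is handed in when it is done.

```bash
mkdir -p pics; ls; python3 - <<'E'
from bench import bot, solve_ik, imaging
import cv2
for n in("side","top"):
    cv2.imwrite(f"pics/{n}0.png",imaging.capture(n)); m=imaging.camera_model(n); print(n,m)
print(bot.get_state())
E
```

```text
pics
side {'K': array([[372.62722309,   0.        , 254.13068465],
       [  0.        , 372.62722309, 190.41395501],
       [  0.        ,   0.        ,   1.        ]]), 'position': array([478.48397106, 618.14117884, 400.58700817]), 'rotation': array([ 1.17333044,  0.02008626, -3.01823921])}
top {'K': array([[359.03857461,   0.        , 255.52893904],
       [  0.        , 359.03857461, 192.9846602 ],
       [  0.        ,   0.        ,   1.        ]]), 'position': array([ 476.85251878, -130.1346656 ,  923.10902291]), 'rotation': array([ 0.12283362, -0.02524802, -1.56463611])}
{'t': 0.1, 'qpos': array([ 9.68776953e-01,  3.26879942e-01, -1.93464077e-01,  1.05199508e+00,
       -1.52448203e-05,  1.43660654e+00]), 'joint_velocities': array([ 0.00084944, -0.00173084,  0.00230344, -0.00065326, -0.00113455,
        0.00220932]), 'effort': array([ 2.59099055e-03, -4.44237435e+01,  2.63038713e+01,  7.84948032e-03,
        4.00703846e-05, -1.16386926e-05]), 'tcp_pos': array([247.72056191, 490.48417001, 230.58210871]), 'orientation': array([-3.14006171e+00, -1.91295455e-04,  2.67376293e+00]), 'contact_force': array([ 0.05215128, -0.20436272, -0.4466862 ]), 'wrist_torque': array([-0.00266987,  0.04187632,  0.0228359 ]), 'gripper_force': 0.0, 'opening': 0.999148985687756}
```

View pics/side0.png

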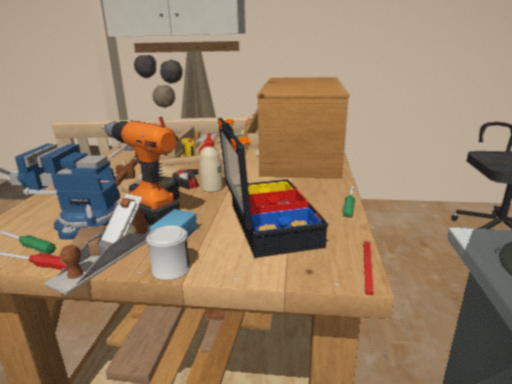

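View pics/top0.png

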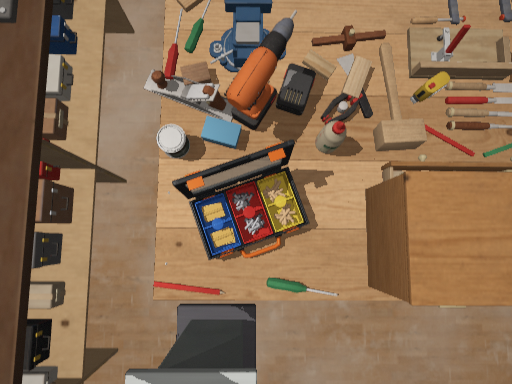

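The organiser is around (250,210) in the top view, turned about 15°, with the bins in order blue, red, yellow. The lid stands open at the back. I need enlargements to see which bin is proud.

```bash
python3 - <<'E'
import cv2,numpy as np
s=cv2.imread("pics/side0.png")[110:260,200:350];t=cv2.imread("pics/top0.png")[135:265,165:315]
cv2.imwrite("pics/c1.png",np.hstack([cv2.resize(s,(400,400),interpolation=3)]))
cv2.imwrite("pics/c2.png",cv2.resize(t,None,fx=5,fy=4.6,interpolation=2)[:600])
cv2.imwrite("pics/c1.png",cv2.resize(s,(600,600),interpolation=2))
E
```

```text
(no output)
```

View pics/c1.png

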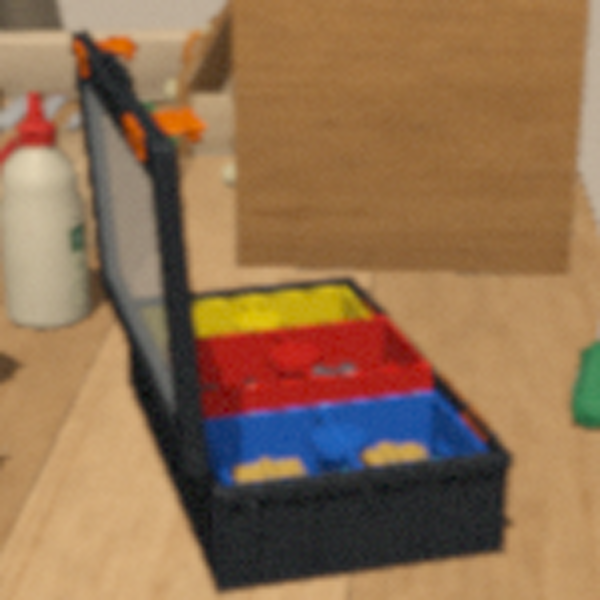

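View pics/c2.png

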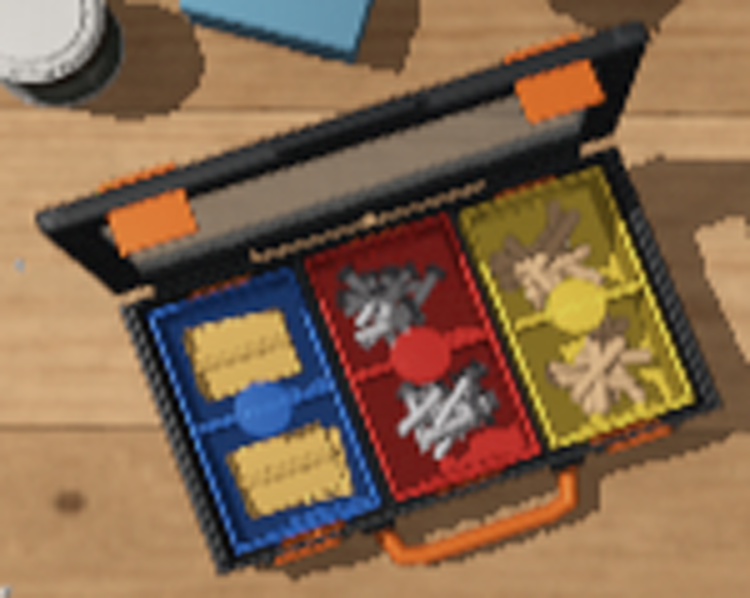

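The side crop shows the red bin (middle cell) proud, with its outer side wall visible above blue's rim. The lid stands past vertical. In the top crop the lid's tip corners are at about (40,215) and (640,30), which is full-image (173,182) and (293,142).

```bash
cat > h.py <<'E'
import cv2,numpy as np
from scipy.spatial.transform import Rotation as R
from bench import bot, solve_ik, imaging
def ray(n,p):
    m=imaging.camera_model(n);K=m["K"]
    d=np.array([(p[0]-K[0,2])/K[0,0],-(p[1]-K[1,2])/K[1,1],-1])
    return m["position"],R.from_euler("xyz",m["rotation"]).apply(d)
def plane(n,p,z):
    o,d=ray(n,p);return o+d*(z-o[2])/d[2]
def tri(a,b):
    (o1,d1),(o2,d2)=ray("top",a),ray("side",b)
    s=np.linalg.lstsq(np.c_[d1,-d2],o2-o1,rcond=None)[0]
    p,q=o1+d1*s[0],o2+d2*s[1];return (p+q)/2,np.linalg.norm(p-q)
HUE={"bin_blue":(105,125),"bin_red":(175,5),"bin_yellow":(24,33)}
def binmask(img,name,roi):
    h=cv2.cvtColor(img,cv2.COLOR_BGR2HSV);a,b=HUE[name];H=h[...,0]
    m=((H>=a)&(H<=b)) if a<b else ((H>=a)|(H<=b))
    m=(m&(h[...,1]>170)&(h[...,2]>60)).astype(np.uint8)
    k=np.zeros_like(m);x0,y0,x1,y1=roi;k[y0:y1,x0:x1]=m[y0:y1,x0:x1]
    n,l,s,c=cv2.connectedComponentsWithStats(k);keep=np.isin(l,[i for i in range(1,n) if s[i,4]>25])
    return keep
def binrect(img,name,z):
    y,x=np.nonzero(binmask(img,name,(185,160,310,262)))
    w=np.array([plane("top",(u,v),z)[:2] for u,v in zip(x,y)],np.float32)
    return cv2.minAreaRect(w)
E
python3 - <<'E'
from h import *
t=cv2.imread("pics/top0.png");s=cv2.imread("pics/side0.png")
for n,z in(("bin_blue",55),("bin_red",67),("bin_yellow",55)): print(n,binrect(t,n,z))
def orange(img,roi):
    h=cv2.cvtColor(img,cv2.COLOR_BGR2HSV);m=((h[...,0]>6)&(h[...,0]<16)&(h[...,1]>190)&(h[...,2]>120)).astype(np.uint8)
    x0,y0,x1,y1=roi;k=np.zeros_like(m);k[y0:y1,x0:x1]=m[y0:y1,x0:x1]
    n,l,st,c=cv2.connectedComponentsWithStats(k);print([(st[i].tolist(),c[i].round(1).tolist()) for i in range(1,n) if st[i,4]>5])
orange(t,(165,135,315,265));orange(s,(210,100,270,170))
for p in((173,182),(293,142)):print(plane("top",p,220))
# crude lid tip edge corners: near one side (241,144) far (220,119)
print(tri((174,182),(241,146)),tri((292,141),(221,119)))
# bystanders
for n,p,z in(("tin",(172,139),74),("carton",(221,132),41),("cap",(339,127),160)):print(n,plane("top",p,z))
print("cabinet",plane("top",(368,167),0),plane("top",(382,165),280))
E
```

```text
bin_blue ((509.377685546875, -59.805213928222656), (134.3791961669922, 74.94306182861328), 20.153160095214844)
bin_red ((536.5730590820312, -135.53146362304688), (136.09352111816406, 74.28710174560547), 20.164827346801758)
bin_yellow ((540.869873046875, -218.73712158203125), (86.6646499633789, 69.13822937011719), 23.44896125793457)
[([266, 146, 6, 3, 6], [268.5, 146.8]), ([268, 148, 18, 13, 146], [276.5, 154.2]), ([189, 176, 15, 12, 104], [196.8, 181.8]), ([287, 228, 12, 5, 15], [292.9, 229.9]), ([241, 237, 39, 20, 147], [261.2, 249.9]), ([220, 252, 13, 5, 18], [225.9, 254.2])]
[([219, 120, 3, 9, 16], [220.0, 124.1]), ([225, 120, 8, 4, 22], [229.0, 121.3]), ([238, 137, 13, 8, 64], [244.5, 140.5]), ([231, 139, 5, 11, 32], [233.3, 143.5])]
[584.08245817  15.38397733 220.        ]
[ 667.97576516 -222.22341318  220.        ]
(array([581.47223226,  12.02849101, 225.54665843]), np.float64(3.550849149639583)) (array([ 666.11452592, -220.32698208,  222.31503896]), np.float64(6.3805497006029395))
tin [711.28768521  51.58894038  74.        ]
carton [740.14667251 -63.6420959   41.        ]
cap [ 719.53694011 -332.05401848  160.        ]
cabinet [ 662.75737231 -448.87149709    0.        ] [ 610.39974428 -378.28272383  280.        ]
```

```bash
cat >> h.py <<'E'
TH=np.radians(20.0);C=np.array([537.,-135.6,0])
def W(x,y,z): return C+R.from_euler("z",TH).apply([x,y,z])
def lidpt(a,up=0.,r=150):  # TCP that keeps a vertical 22 mm finger on the lid's outer face
    return W(80-r*np.cos(a)+8.5*np.sin(a)+(11+up)*np.sin(a),0,62+r*np.sin(a)+8.5*np.cos(a)+up*np.cos(a)-12*np.sin(a))
E
python3 - <<'E'
from h import *
for yaw in(TH,TH-np.pi):
    o=[np.pi,0,yaw]
    for p in(W(-130,0,260),W(0,0,150),W(0,0,50),W(60,0,330),W(150,0,270),lidpt(1.75,10),lidpt(.8),lidpt(0)):
        print(p.round(),np.round(q,2) if (q:=solve_ik(p,o)) is not None else None)
E
```

```text
[ 415. -180.  260.] [-0.57  0.12 -0.38  1.07  0.    2.22]
[ 537. -136.  150.] [-0.38  0.4  -0.3   0.87  0.    2.41]
[ 537. -136.   50.] [-0.38  0.52 -0.41  0.64  0.    2.41]
[ 593. -115.  330.] [-0.31  0.39  0.15  1.33  0.    2.48]
[678. -84. 270.] [-0.23  0.57  0.29  1.29  0.    2.56]
[665. -89. 194.] [-0.24  0.58  0.11  1.1   0.    2.55]
[ 527. -139.  167.] [-0.39  0.37 -0.3   0.9   0.    2.4 ]
[ 471. -160.   70.] [-0.47  0.41 -0.54  0.62  0.    2.32]
[ 415. -180.  260.] [-0.57  0.12 -0.38  1.07  0.   -0.92]
[ 537. -136.  150.] [-0.38  0.4  -0.3   0.87  0.   -0.73]
[ 537. -136.   50.] [-0.38  0.52 -0.41  0.64  0.   -0.73]
[ 593. -115.  330.] [-0.31  0.39  0.15  1.33  0.   -0.66]
[678. -84. 270.] [-0.23  0.57  0.29  1.29  0.   -0.58]
[665. -89. 194.] [-0.24  0.58  0.11  1.1   0.   -0.59]
[ 527. -139.  167.] [-0.39  0.37 -0.3   0.9   0.   -0.74]
[ 471. -160.   70.] [-0.47  0.41 -0.54  0.62  0.   -0.82]
```

```bash
python3 - <<'E'
from h import *
o=[np.pi,0,TH]
bot.move_ptp(W(-130,0,260),o); bot.grip(0.0)
bot.movel(W(0,0,140),max_speed=150); bot.movel(W(0,0,80),max_speed=100)
print(bot.get_state()["tcp_pos"],bot.get_state()["contact_force"])
z=80
while z>48:
    z-=2
    hit=bot.movel(W(0,0,z),max_speed=25,threshold=22); s=bot.get_state()
    print(z,hit,s["tcp_pos"].round(1),s["contact_force"].round(1),round(s["t"],1))
    if hit or abs(s["contact_force"][2])>22: break
bot.movel(W(0,0,140))
bot.movel(W(-130,0,260))
cv2.imwrite("pics/side1.png",imaging.capture("side"));cv2.imwrite("pics/top1.png",imaging.capture("top"))
s=cv2.imread("pics/side1.png")[110:260,200:350];t=cv2.imread("pics/top1.png")[135:265,165:315]
cv2.imwrite("pics/c3.png",np.hstack([cv2.resize(s,(400,400),interpolation=2),cv2.resize(t,(400,400),interpolation=2)]))
E
```

```text
[ 537.34465226 -135.82374094   80.49581714] [ 0.63265465 -0.53682854  0.04746865]
78 False [ 537.3 -135.7   78.4] [ 0.5 -0.   0. ] 5.7
76 False [ 536.9 -135.6   76. ] [-0.9 -0.1  0. ] 5.9
74 False [ 536.8 -135.5   73.8] [-0.1 -0.3  0.4] 6.2
72 False [ 536.9 -135.5   71.8] [0.6 0.7 0.7] 6.4
70 False [ 536.9 -135.5   69.8] [0.5 0.4 0. ] 6.7
68 False [ 536.9 -135.5   67.9] [0.2 0.2 0. ] 6.9
66 False [ 537.4 -135.7   66.3] [0.5 0.3 3.1] 7.2
64 False [ 536.7 -135.5   63.8] [0.5 0.5 0.2] 7.4
62 False [ 536.8 -135.5   61.7] [ 0.4 -0.5  1.1] 7.7
60 False [ 537.4 -135.5   60.3] [0.4 1.2 3.3] 7.9
58 False [ 536.9 -135.6   57.8] [1.4 0.9 1.8] 8.2
56 False [ 536.3 -135.5   55.5] [ 0.1 -0.2 -0.1] 8.4
54 False [ 536.7 -135.6   55. ] [-3.4  0.9 11.4] 8.7
52 False [ 536.8 -135.6   54.9] [-9.3  3.2 27.1] 8.9
```

View pics/c3.png

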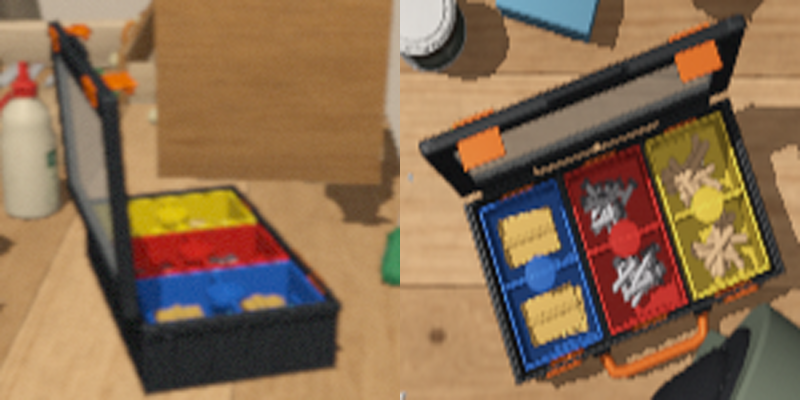

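The red bin is home: its pad stopped at z = 54.9, and its rim is level with its neighbours in the side view. Next is the lid.

```bash
python3 - <<'E'
from h import *
def rep(a):
    s=bot.get_state();print(a,s["tcp_pos"].round(1),s["contact_force"].round(1),round(s["t"],1))
bot.movel(W(-60,0,320));bot.movel(W(150,0,320));p=lidpt(1.75,20);bot.movel(p);rep("behind")
for a in np.arange(1.65,0.19,-0.1):
    h=bot.movel(lidpt(a),max_speed=90,threshold=18);rep((round(a,2),h))
    if h: break
cv2.imwrite("pics/side2.png",imaging.capture("side"));cv2.imwrite("pics/top2.png",imaging.capture("top"))
s=cv2.imread("pics/side2.png")[110:260,200:350];t=cv2.imread("pics/top2.png")[135:265,165:315]
cv2.imwrite("pics/c4.png",np.hstack([cv2.resize(s,(400,400),interpolation=2),cv2.resize(t,(400,400),interpolation=2)]))
E
```

```text
behind [674.4 -86.  193.9] [0.7 0.6 0.2] 14.4
(np.float64(1.65), False) [642.1 -97.7 199.7] [-0.1  0.5 -0.1] 14.9
(np.float64(1.55), False) [ 627.7 -102.6  200.2] [ 0.9 -0.   0.6] 15.2
(np.float64(1.45), False) [ 613.3 -107.8  200. ] [-0.  -0.1 -1. ] 15.6
(np.float64(1.35), False) [ 599.1 -113.   198.5] [0.2 0.2 1.5] 15.9
(np.float64(1.25), False) [ 585.  -118.1  195.6] [ 0.  -0.2 -0.1] 16.2
(np.float64(1.15), False) [ 571.3 -123.1  191.5] [ 0.6  0.3 -0.3] 16.5
(np.float64(1.05), False) [ 557.8 -128.   185.9] [ 1.2  0.4 -0.3] 16.8
(np.float64(0.95), False) [ 545.  -132.6  179.2] [-0.5 -0.1  0.2] 17.1
(np.float64(0.85), False) [ 532.8 -137.   171.3] [-0.2  0.5 -0.1] 17.5
(np.float64(0.75), False) [ 521.4 -141.2  162.3] [ 0.4 -0.5 -1.3] 17.8
(np.float64(0.65), False) [ 510.9 -144.9  152.2] [-0.3  0.7  0.5] 18.1
(np.float64(0.55), False) [ 501.4 -148.4  141.3] [ 0.  -0.5 -0.1] 18.4
(np.float64(0.45), False) [ 492.9 -151.4  129.6] [0.6 0.3 0.2] 18.7
(np.float64(0.35), False) [ 485.7 -154.   117.2] [ 0.4 -0.7 -0.5] 19.0
(np.float64(0.25), False) [ 479.8 -156.1  104.3] [-0.5  0.2  0.3] 19.3
```

View pics/c4.png

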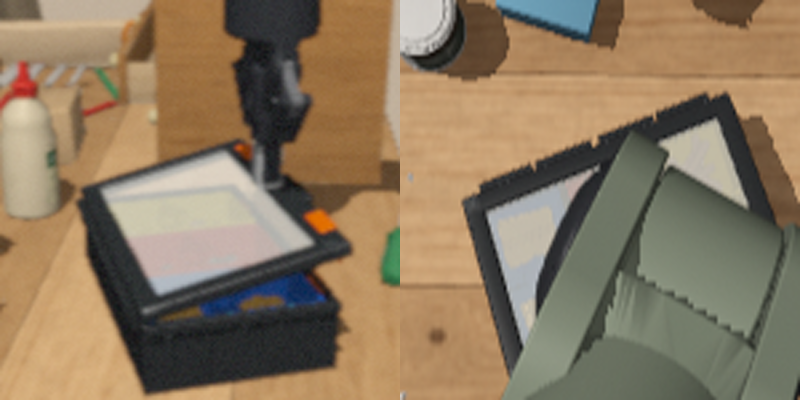

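The lid is swinging down under the fingertips, tilted at about 0.25 rad in the side view. Next I'll press it shut.

```bash
python3 - <<'E'
from h import *
def rep(a):
    s=bot.get_state();print(a,s["tcp_pos"].round(1),s["contact_force"].round(1),round(s["t"],1));return s
bot.movel(lidpt(.18),max_speed=80);p=lidpt(.13);bot.movel(p,max_speed=60);rep("")
z=p[2]
while z>60:
    z-=3;e=W(-70,0,z)
    h=bot.movel(e,max_speed=30,threshold=26);s=rep((round(z,1),h))
    if h or s["contact_force"][2]>26: break
bot.movel(W(-70,0,120));bot.movel(W(-170,0,260));bot.move_j([-1.2]+list(bot.get_state()["qpos"][1:]));rep("off")
cv2.imwrite("pics/side3.png",imaging.capture("side"));cv2.imwrite("pics/top3.png",imaging.capture("top"))
s=cv2.imread("pics/side3.png")[110:260,200:350];t=cv2.imread("pics/top3.png")[115:265,150:350]
cv2.imwrite("pics/c5.png",np.hstack([cv2.resize(s,(400,400),interpolation=2),cv2.resize(t,(400,400),interpolation=2)]))
E
```

```text
[ 474.4 -158.1   88. ] [-0.3 -0.6 -0.2] 20.0
(np.float64(85.3), False) [ 471.  -159.5   85.2] [ 0.4 -0.  -0.1] 20.3
(np.float64(82.3), False) [ 471.1 -159.5   82.1] [-0.2 -0.  -0.2] 20.5
(np.float64(79.3), False) [ 471.1 -159.7   79.4] [-0.8 -0.5  3.4] 20.8
(np.float64(76.3), False) [ 471.1 -159.6   76.2] [-0.6 -0.5  1.4] 21.0
(np.float64(73.3), False) [ 471.3 -159.4   73. ] [ 1.3 -0.1 -0.6] 21.3
(np.float64(70.3), False) [ 471.8 -159.6   70.5] [ 0.  -0.9  3.8] 21.5
(np.float64(67.3), False) [ 471.9 -159.8   70. ] [-6.6  2.5 28.5] 21.8
off [ 220.4 -361.8  259. ] [ 0.9  0.3 -0.7] 24.5
```

View pics/c5.png

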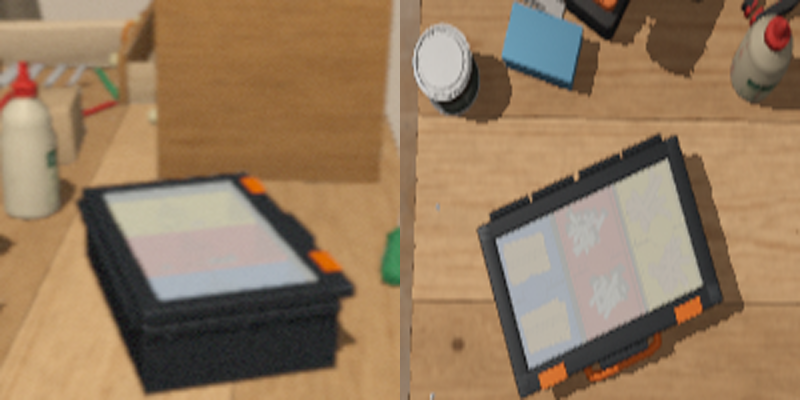

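The lid is flat and seated: the tip stopped at z = 70 against a nominal 70.5. Both orange tabs are down, the bystanders have not moved, and the arm is clear.

```bash
python3 -c "
from bench import bot
print(bot.sign_off())"
```

```text
the job is handed in; nothing more can be done
None
```

The job is done and handed in at about 24.5 s: the proud red bin was pressed fully home and level, then the lid was swung over and pressed shut on both catches, and in the final picture the wax tin, glue bottle and blue carton looked undisturbed.

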